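# Unclamp the silver box with the key and show it to the camera

## Task

Take the clamp key from its stand, put it fully into the socket of the clamp post and turn it about a quarter turn clockwise, so that the clamp finger swings off the silver box; leave the key in the socket. Then lift the box out of its nest and present it to the inspection camera: upright, its chased (ornamented) side squarely facing the lens, centred on the lens and 100 mm away from it. Finish while still holding the box there in the air, motionless, with nothing but the gripper carrying it, and leave the camera and the other things on the table as they are.

Things in the scene. Friction and masses are not known exactly. Their poses are not given: they have to be found in the camera images.
- key: Clamp key upright in its stand, 100 g. From below: square steel shank 12 mm wide, 22 mm long (lowest 4 mm tapers to 8 mm); square collar 22 mm wide, z 22 to 27 mm, resting on the stand; flat brass grip, z 27 to 68 mm, 28 mm wide along x, 10 mm thick along y (pinch across y). Origin: centre of the shank's lower end, z up. Pull straight up by 25 mm to free it.
- key_tip (a point): Centre of the lower end of the key's shank; same axes as the key.
- key_stand: Fixed wooden block 64 x 64 x 30 mm with a square 14 mm hole in the middle of its top, in which the key stands parallel to the block's sides. Origin at the centre of its underside.
- fixture: Fixed. Dark wooden plate 12 mm thick, x -45 to 130 mm, 100 mm wide in y. Nest at its origin: pad with its top 22 mm above the table and, on the box's +x and -x sides, wooden stops 40 mm wide, 6 mm thick, up to 30 mm above the table (1.5 mm play). The box's +-y ends are free for fingers down to the plate. Clamp post, 52 mm diameter, at x = 95 mm, y = 0. Origin on the table under the nest, z up.
- socket (a point): Mouth centre of the square socket (14 mm, 25 mm deep, open upward) in the steel clamp cylinder (45 mm diameter, top 70 mm above the table) that turns on the post. Turns with it; z up; socket sides along x and y, so the key fits four ways; fully in at 22 mm, collar on the cylinder, play 0.18 rad. Clamp finger along -x, 16 mm wide, reaching 94 mm, 57 to 65 mm above the table, 1 mm over the box.
- clamp (a joint): Turn of the clamp cylinder in rad: 0 = finger across the middle of the box, growing clockwise seen from above, stop at 1.45 (finger well clear of the box, about a quarter turn). It starts between 0 and 0.25, turns with a friction of about 0.08 N m and stays where it is left.
- silver_box: Silver-metal box, 40 mm deep (x), 60 mm long (y), 34 mm high, 120 to 260 g, in the nest with axes parallel to the fixture's. Its long side at -x, away from the clamp post, is chased (round boss, beads, scrolls); the other sides are plain. Best gripped from above by its plain 40 mm ends, across y. Origin at the centre of its underside, z up.
- chased_face (a point): Centre of the chased side of the box (17 mm above its underside, at x = -20 mm); same axes as the box, so the chased side looks along -x.
- camera_stand: Fixed grey foot 110 x 120 x 18 mm of the inspection camera with a mast 20 mm in diameter, up to 285 mm above the table. Origin on the table under the mast; the camera looks along its +x.
- lens (a point): Centre of the camera lens's front glass, 55 mm ahead of the mast's axis, at a height of 170 to 240 mm. x points level straight out of the lens (the viewing direction), z up. The black camera is 50 x 50 mm across, the lens barrel 42 mm in diameter. It sits on the mast by friction.
- bangle: Bystander: silver bangle lying flat, 68 mm across, 12 mm high. Leave it.
- bowl: Bystander: small metal bowl 68 mm across, 40 mm high. Leave it.
- hammer: Bystander: hammer 240 mm long lying on the table. Leave it.

How it is judged:
By the outcome, as a careful person would: the job done as asked, in the order asked, and still so for the second after the job is handed in, while the arm keeps its last pose, push and grip.
It also fails if it takes over 64 s, if anything falls off the work surface, if the arm or the gripper's body presses on something with over 40 N, if the wrist force passes 120 N, or if a joint passes its speed limit or range.

## Robot

A 7-joint arm with a two-finger parallel gripper is mounted at the origin on the work surface. World frame = base frame: x ahead of the robot, y to its left, z up, the work surface at z = 0. Lengths are in m, angles in rad, forces in N, time in s.
With the tool pointing down it reaches from about 0.35 to 0.9 m from the base axis. Payload 8.1 kg.
Tool frame: the origin (TCP) lies midway between the tips of the shut fingers; the grasp point (between the pads) lies 19 mm behind it; z points along the fingers, y is the line along which they close (so a half turn about z gives the same grasp; the last joint's range is limited). The gripper opens to 92 mm and grips with 3 to 60 N. Pads are 19 mm wide; open, the fingers measure 130 mm over their backs; the gripper's body (75 mm by 190 mm) begins 47 mm behind the grasp point.
Start: joints at [1.083, 0.434, 0.025, 1.573, -0.012, 1.134, -0.075], TCP at [0.235, -0.579, 0.227] pointing down, gripper open.
Joint ranges: [-2.62, 2.62], [-0.44, 2.09], [-1.27, 1.32], [0.08, 2.57], [-1.32, 4.46], [0.12, 2], [-2.74, 2.74]. Speed limits (rad/s): [2.22, 2.22, 3.01, 3.01, 3.14, 3.14, 3.14].

## Interface

Orientations are given as a rotation vector (axis times angle).
In Python, from cell import arm gives the robot as it stands.
- The arm moves only by the tool carry_out, never from a script. Its arguments are lists of equal length, an entry for each row: "claw": the finger opening in cm, from 0 to 9.18; "delta_pos": the shift along the tool's x, y, z in cm, a list of three; "angular": the turn, a rotation vector about the tool's x, y, z in rad, a list of three. In form: {"claw": [claw, ...], "delta_pos": [[dx, dy, dz], ...], "angular": [[ax, ay, az], ...]}. A call has 1 to 20 rows; each row shifts and turns the commanded pose from where the row before left it, along the tool's axes as they then stand; what a row does not reach is not made up. A row lasts 1/10 s, in which the tool goes at most 50 mm and 8.59 degrees, less where a joint would pass 70% of its speed; a pose out of reach is approached as far as the arm can. A call with a gripper value outside its range is refused whole. The fingers move at their own pace and stop on an object; "force" is the grip in N (left out, the last holds). Time passes only in rows, so rows that do not move let the fingers close. It gives the time, the measured TCP pose, the force, the opening and the grip force at its end, in the units of the state.
- arm.observe(): the state, without advancing time (a new reading comes with each control period).
- arm.get_image(name): name is "scene" or "top" or "wrist"; returns a dict with "frame" (384x512x3 uint8, red, green, blue), "mtx" (3x3 intrinsics, pixels), "T" (4x4, takes a point from camera to world coordinates). Camera axes: x right, y down, z forward; pixel columns grow to the right and rows downward; lengths in m; the calibration is good to about 2 mm. A picture is of the moment at which its call begins. There is no depth.
- arm.sign_off(): hands the job in; it is judged then, once.
Trained networks look in a picture, given as the dict that the camera call returned (one of the last four; its "shot" number tells which), for a name from the list of things; names that differ only in an ending like _2 or _b are one class to them, and where a whole thing is asked for, a point or a joint stands for the part that bears it (a point fixed in the world has none). Each returns a list of dicts, best first, with "conf" (0 to 1); they miss things now and then, are a little off and sometimes report something else, mostly with a low value. They report only what shows in the picture. A call takes as long as a camera call.
- arm.look_for(label, picture): "centre" ([column, row] as shares, 0 to 1, of the picture: columns of its width, rows of its height, amid what is visible of it).
- arm.trace(label, picture): "region" (384x512 bool, what is visible of it) and "centre" ([column, row] as shares, 0 to 1, of the picture: columns of its width, rows of its height, amid what is visible of it).
- arm.place_of(label, picture): "centre" ([column, row] as shares, 0 to 1, of the picture: columns of its width, rows of its height: a listed point, or the origin of a listed thing).
The state is a dict: "clock": time; "joints": joint angles; "dq": joint speeds; "joint_efforts": joint torques, N m; "position": TCP position; "ee_rot": TCP orientation; "force": force on the tool from outside, world axes, zero at the start; "ft_torque": the same for the moment, N m; "width": opening from 0.0 (shut) to 1.0 (fully open); "gripper_force": force on a finger pad.
Only numpy, scipy, OpenCV 4.12 (cv2) and the standard library are available. Lean on these libraries where they do the work, as an engineer would, in place of code of your own. Each camera call takes 0.05 s, during which the arm holds its last target. There are 200 camera calls.

## Working session

There is one attempt and no reset: what is moved stays moved. The work goes in short steps, Python scripts to look and compute and a tool call to move; the robot and the scene stay as the last step left them, time stands still between calls to the robot, and variables do not carry over. Pictures are saved under pics/ and viewed, at most 11 in all, crops included, and the job is handed in when it is done.

Besides the shell and the picture viewer there is one more tool, called after "Emit:" as name(argument=value, ...), one argument or row to a line, values as JSON. carry_out: Moves the arm, as the interface text tells. Its arguments: {"type":"object","properties":{"claw":{"type":"array","items":{"type":"number"}},"delta_pos":{"type":"array","items":{"type":"array","items":{"type":"number"}}},"angular":{"type":"array","items":{"type":"array","items":{"type":"number"}}},"force":{"type":"number"}},"required":["claw","delta_pos","angular"]}

```bash
ls; mkdir -p pics
cat > h.py <<'E'
import numpy as np, cv2
from cell import arm
from scipy.spatial.transform import Rotation as R
def ray(pic,c):
    u=np.array([c[0]*512,c[1]*384,1.]); d=np.linalg.inv(pic['mtx'])@u
    T=pic['T']; d=T[:3,:3]@d; return T[:3,3],d/np.linalg.norm(d)
def tri(rs):
    A=np.zeros((3,3));b=np.zeros(3)
    for o,d in rs:
        P=np.eye(3)-np.outer(d,d);A+=P;b+=P@o
    x=np.linalg.solve(A,b)
    return x,[np.linalg.norm((np.eye(3)-np.outer(d,d))@(x-o)) for o,d in rs]
def proj(pic,X):
    T=np.linalg.inv(pic['T']);p=pic['mtx']@(T[:3,:3]@np.array(X)+T[:3,3]);return p[:2]/p[2]
def save(pic,n,s=1): cv2.imwrite('pics/'+n,cv2.resize(pic['frame'][:,:,::-1],None,fx=s,fy=s))
E
python3 - <<'E'
from h import *
np.set_printoptions(precision=4,suppress=True)
s=arm.observe();print(s)
pics={n:arm.get_image(n) for n in('scene','top','wrist')}
for n in pics: print(n,pics[n]['T'].round(3).tolist(),pics[n]['mtx'][0,0])
for n in('scene','top'):save(pics[n],n+'0.png',1.5)
for l in ['key','key_tip','key_stand','fixture','socket','silver_box','chased_face','camera_stand','lens','bangle','bowl','hammer']:
    r=[]
    for n in('scene','top','wrist'):
        q=arm.place_of(l,pics[n])
        if q: print(l,n,np.round(q[0]['centre'],4),round(q[0]['conf'],2),len(q))
        if q and q[0]['conf']>.3 : r.append(ray(pics[n],q[0]['centre']))
    if len(r)>1: print('   ',*tri(r))
E
```

```text
pics
{'clock': 0.0, 'joints': array([ 1.0834,  0.4352,  0.025 ,  1.5741, -0.0116,  1.134 , -0.0751]), 'dq': array([ 0.0012, -0.0003,  0.0006, -0.0007,  0.    ,  0.0003, -0.0004]), 'joint_efforts': array([  0.0002, -66.7862,   0.9852, -31.4463,  -0.0603,   0.0429,
         0.0001]), 'position': array([ 0.2343, -0.5789,  0.2259]), 'ee_rot': array([-3.0822, -0.6003,  0.0008]), 'force': array([ 0.6638,  0.3849, -0.351 ]), 'ft_torque': array([ 0.0101, -0.0121,  0.042 ]), 'gripper_force': 0.0, 'width': 1.000211386994437}
scene [[-0.854, 0.274, -0.441, 0.943], [0.519, 0.491, -0.7, 0.648], [0.025, -0.827, -0.562, 0.573], [0.0, 0.0, 0.0, 1.0]] 361.62386970757757
top [[0.028, -0.984, 0.176, 0.431], [-1.0, -0.029, -0.002, 0.069], [0.007, -0.176, -0.984, 0.93], [0.0, 0.0, 0.0, 1.0]] 360.4500551750911
wrist [[0.375, -0.893, -0.248, 0.301], [-0.927, -0.362, -0.099, -0.551], [-0.001, 0.267, -0.964, 0.384], [0.0, 0.0, 0.0, 1.0]] 337.8946810160257
key scene [0.5428 0.5596] 0.66 3
key top [0.5109 0.6182] 0.5 1
    [ 0.4981  0.0463 -0.0015] [np.float64(0.001108093798287144), np.float64(0.00110809379828
[... 1194 characters left out ...]
68), np.float64(0.0041559584974644875)]
lens scene [0.726  0.5693] 0.73 1
lens top [0.2463 0.5948] 0.83 1
    [0.498  0.3299 0.181 ] [np.float64(0.0024974943244803305), np.float64(0.002497494324480338)]
bangle scene [0.4553 0.4227] 0.65 2
bangle top [0.5123 0.4266] 0.59 1
    [0.6352 0.0552 0.1975] [np.float64(0.004133663255889759), np.float64(0.004133663255889761)]
bowl scene [0.4738 0.7313] 0.81 1
bowl top [0.4    0.4292] 0.95 1
    [0.6877 0.2005 0.0024] [np.float64(0.0012470886218529816), np.float64(0.001247088621853276)]
hammer scene [0.332  0.5305] 0.95 1
hammer top [0.6582 0.4062] 0.68 1
    [ 0.7217 -0.1514 -0.0099] [np.float64(0.004042903842509807), np.float64(0.004042903842509763)]
```

View pics/scene0.png

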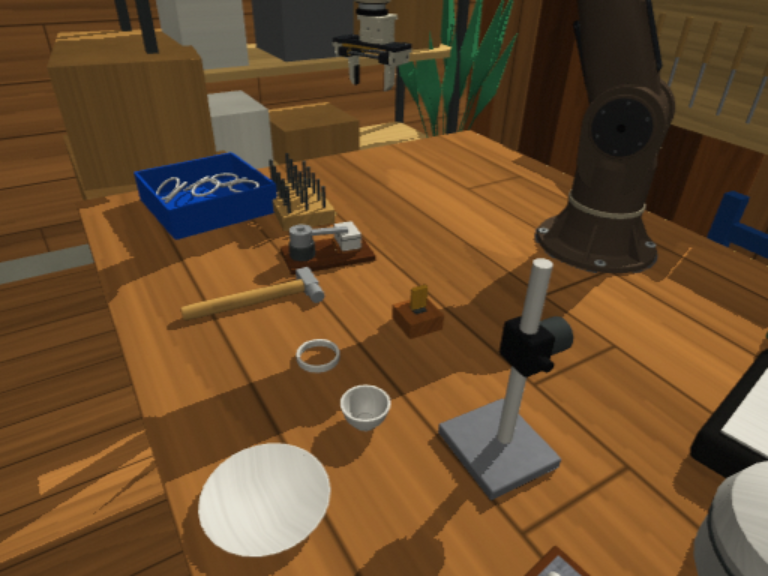

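View pics/top0.png

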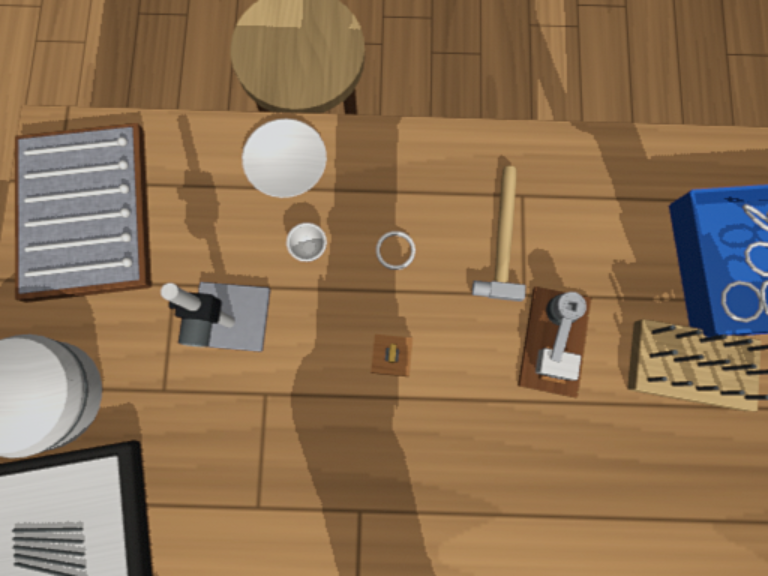

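The scene shows the lens pointing toward the robot (scene px 560,335 in the 1.5x picture). In the top view the fixture is at about (560,345) and the finger lies over the box. The key stands at (392,353) with its flat along world x. Next I'll move the wrist camera over the fixture.

Emit:
carry_out(
  claw=[9,9,9,9,9,9,9,9,9,9,9,9,9,9],
  delta_pos=[
    [1.5,-0.9,0],
    [3,-1.8,0],
    [3,-1.8,0],
    [3,-1.8,0],
    [3,-1.8,0],
    [3,-1.8,0],
    [3,-1.8,0],
    [3,-1.8,0],
    [3,-1.8,0],
    [3,-1.8,0],
    [3,-1.8,0],
    [3,-1.8,0],
    [1.5,-0.9,0],
    [0,0,0],
  ],
  angular=[
    [0,0,0],
    [0,0,0],
    [0,0,0],
    [0,0,0],
    [0,0,0],
    [0,0,0],
    [0,0,0],
    [0,0,0.1],
    [0,0,0.1],
    [0,0,0.1],
    [0,0,0.1],
    [0,0,0.1],
    [0,0,0],
    [0,0,0],
  ],
)

```text
clock: 3.35
position: [0.5192, -0.2727, 0.2265]
ee_rot: [-3.136, 0.169, -0.001]
force: [0.3, 0.9, -0.2]
width: 0.982
gripper_force: 0.0
```

```bash
cat >> h.py <<'E'
import pickle
np.set_printoptions(precision=4,suppress=True)
def st():
    s=arm.observe();M=R.from_rotvec(s['ee_rot']).as_matrix()
    print('t',round(s['clock'],2),'p',s['position'],'yaw',round(float(np.arctan2(M[1,0],M[0,0])),4),'zax',M[:,2],'F',s['force'],'w',round(s['width']*9.18,2),'gf',s['gripper_force'],'q7',s['joints'][6]);return s,M
def shoot(n,labels,fn):
    p=arm.get_image(n);out={'T':p['T'],'mtx':p['mtx'],'frame':p['frame']}
    for l in labels:
        q=arm.place_of(l,p)
        if q: out[l]=(q[0]['centre'],q[0]['conf'])
    pickle.dump(out,open(fn,'wb'));return p,out
def tris(fs,labels):
    for l in labels:
        D=[pickle.load(open(f,'rb')) for f in fs]
        r=[ray(d,d[l][0]) for d in D if l in d and d[l][1]>.25]
        if len(r)>1: print(l,*tri(r),[round(d[l][1],2) for d in D if l in d])
def go(pos,yaw):
    s,M=st();d=M.T@(np.array(pos)-s['position'])*100
    dz=-(yaw-np.arctan2(M[1,0],M[0,0]));dz=(dz+np.pi)%(2*np.pi)-np.pi
    print('delta cm (current axes)',d,'turn about tool z',dz)
E
python3 - <<'E'
from h import *
st()
L=['fixture','socket','silver_box','chased_face']
p,o=shoot('wrist',L,'f1.pkl');save(p,'w1.png',1.5)
print({l:o.get(l) for l in L})
E
```

```text
t 3.35 p [ 0.5192 -0.2727  0.2265] yaw -0.1079 zax [ 0.0006  0.001  -1.    ] F [ 0.3371  0.9235 -0.169 ] w 9.02 gf 0.0 q7 -1.297685686038459
{'fixture': ([0.425, 0.4839], 0.69), 'socket': ([0.4184, 0.282], 0.61), 'silver_box': ([0.4121, 0.5104], 0.93), 'chased_face': ([0.4109, 0.5607], 0.73)}
```

View pics/w1.png

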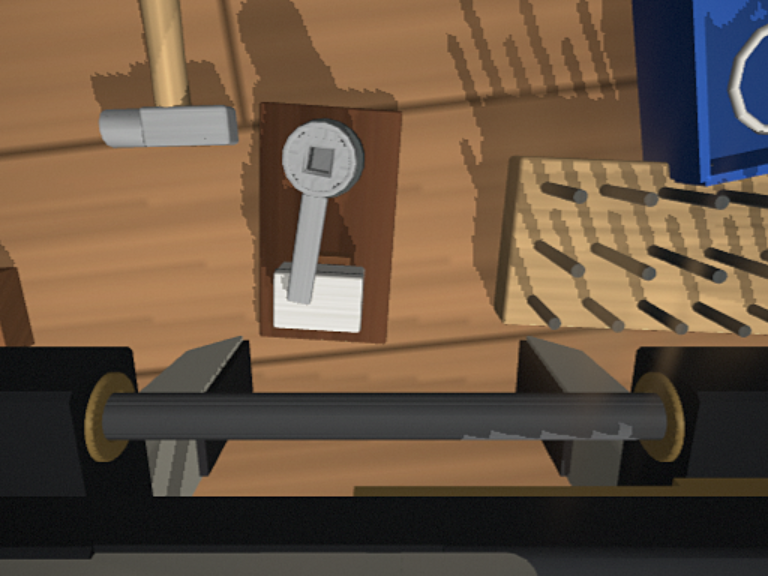

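The wrist view shows the socket at (320,160), the box at (318,300) and the finger over the box, already slightly clockwise. I'll take a second view from further left.

Emit:
carry_out(
  claw=[9,9,9,9,9],
  delta_pos=[
    [-1.0,-2.5,0],
    [-1,-3.5,0],
    [-1,-3.5,0],
    [-1,-2.5,0],
    [0,0,0],
  ],
  angular=[
    [0,0,0],
    [0,0,0],
    [0,0,0],
    [0,0,0],
    [0,0,0],
  ],
)

```text
clock: 4.1
position: [0.4899, -0.1487, 0.2271]
ee_rot: [-3.136, 0.175, 0.0]
force: [-0.5, -1.2, 0.2]
width: 0.982
gripper_force: 0.0
```

Run:
```python
from h import *
st()
L=['fixture','socket','silver_box','chased_face','key','key_tip','key_stand']
p,o=shoot('wrist',L,'f2.pkl');save(p,'w2.png',1.5)
print({l:o.get(l) for l in L})
tris(['f1.pkl','f2.pkl'],L)
for f in ('f1.pkl','f2.pkl'):
    d=pickle.load(open(f,'rb'))
```

```text
t 4.1 p [ 0.4899 -0.1487  0.2271] yaw -0.1112 zax [-0.0001  0.0012 -1.    ] F [-0.5147 -1.192   0.2411] w 9.01 gf 0.0 q7 -1.5171934239712754
{'fixture': ([0.6293, 0.3914], 0.59), 'socket': ([0.6775, 0.15], 0.58), 'silver_box': ([0.6355, 0.3971], 0.7), 'chased_face': ([0.6326, 0.4643], 0.64), 'key': ([0.1617, 0.4432], 0.61), 'key_tip': ([0.1578, 0.4451], 0.95), 'key_stand': ([0.1705, 0.443], 0.81)}
fixture [ 0.4948 -0.2238  0.0011] [np.float64(0.0006013280144659042), np.float64(0.0006013280144660057)] [0.69, 0.59]
socket [ 0.585  -0.2398  0.0633] [np.float64(0.0005003579443278906), np.float64(0.0005003579443279813)] [0.61, 0.58]
silver_box [ 0.4967 -0.2206  0.0407] [np.float64(0.0018075191877020382), np.float64(0.0018075191877019968)] [0.93, 0.7]
chased_face [ 0.4719 -0.217   0.039 ] [np.float64(0.0009138108013785301), np.float64(0.0009138108013785122)] [0.73, 0.64]
```

View pics/w2.png

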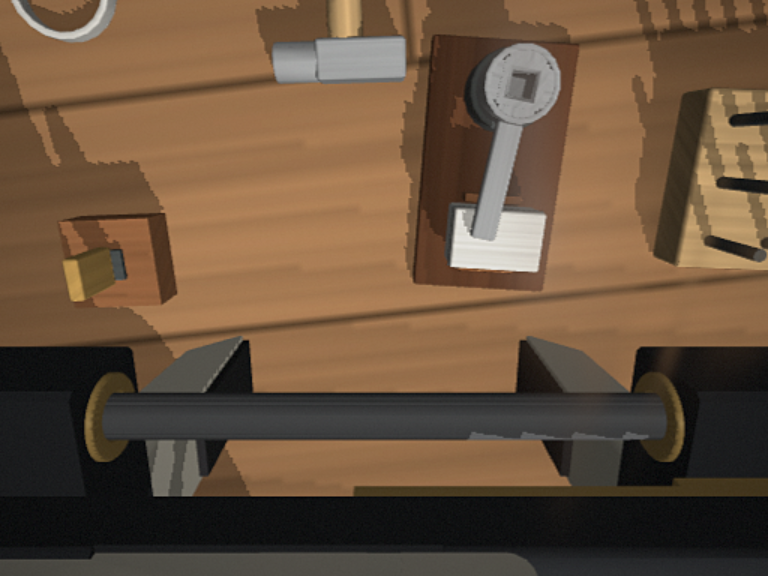

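The second view shows the stand at (120,260), the plate corners near (433,36), (578,45), (541,290) and (414,280), and the socket at (522,85). I'll enlarge both fixture views to read the corners.

Run:
```python
from h import *
a=pickle.load(open('f1.pkl','rb'))['frame'][65:235,165:275];b=pickle.load(open('f2.pkl','rb'))['frame'][20:190,270:390]
c=np.hstack([a,b])[:,:,::-1]
cv2.imwrite('pics/crop1.png',cv2.resize(c,None,fx=3.4,fy=3.4,interpolation=cv2.INTER_CUBIC))
```

```text
(no output)
```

View pics/crop1.png

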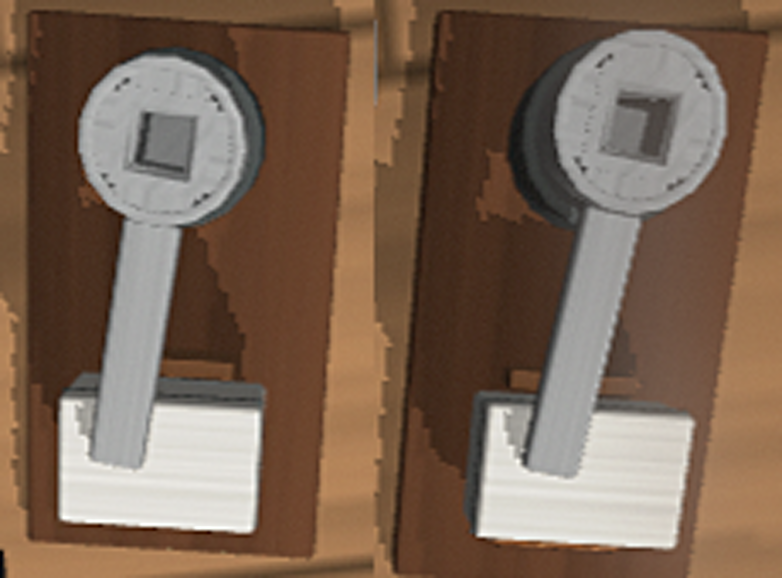

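Run:
```python
from h import *
A=pickle.load(open('f1.pkl','rb'));B=pickle.load(open('f2.pkl','rb'))
P={'plate':[(30,12),(350,32),(313,557),(27,540)],'box':[(62,396),(262,410),(256,533),(60,522)],'fing':[(122,222),(182,228),(145,468),(90,460)],'hole':[(136,108),(198,114),(190,175),(128,168)],'cyl':[(163,138)]}
Q={'plate':[(440,12),(768,35),None,(397,572)],'box':[(487,398),(694,415),(677,548),(477,535)],'fing':[(583,212),(640,218),(575,475),(528,468)],'hole':[(620,90),(682,96),(670,164),(605,155)],'cyl':[(640,122)]}
ra=lambda c:ray(A,((c[0]/3.4+165)/512,(c[1]/3.4+65)/384))
rb=lambda c:ray(B,((c[0]/3.4+160)/512,(c[1]/3.4+20)/384))
Z=dict(plate=.012,box=.056,fing=.065,hole=.07,cyl=.07)
ang=lambda a,b:np.degrees(np.arctan2(*(b-a)[1::-1]))
for k in P:
    ps=[]
    for c,d in zip(P[k],Q[k]):
        if d is None: continue
        x,e=tri([ra(c),rb(d)]);ps.append(x);
    print(k,np.mean(ps,0),[round(p[2],3) for p in ps])
    for nm,r,C in(('a',ra,P),('b',rb,Q)):
        pp=[ (lambda o,d:(o+d*(Z[k]-o[2])/d[2]))(*r(c)) if c else None for c in C[k]]
        if len(pp)==4:
            print('  ',nm,'leftside yaw',ang(pp[3],pp[0]), 'rightside',ang(pp[2],pp[1]) if pp[2] is not None else '', 'farside',ang(pp[1],pp[0])-90,'near', ang(pp[2],pp[3])-90 if pp[2] is not None else '','len',np.linalg.norm(pp[3]-pp[0]),np.linalg.norm(pp[1]-pp[0]), 'mean',np.mean([p for p in pp if p is not None],0))
        else: print('  ',nm,pp)
tris(['f1.pkl','f2.pkl'],['key'])
for l in('key_tip','key_stand'):
    o,d=ray(B,B[l][0]);print(l,o+d*(.008-o[2])/d[2])
```

```text
plate [ 0.5663 -0.2197  0.0115] [np.float64(0.01), np.float64(0.009), np.float64(0.015)]
   a leftside yaw -10.247000883714572 rightside -9.904361358574706 farside -9.587336267897228 near -9.810919861427934 len 0.17281195098153046 0.09814294359640711 mean [ 0.5346 -0.2307  0.012 ]
   b leftside yaw -9.676551406980321 rightside  farside -10.055476077258206 near  len 0.1722031061104732 0.09798366816313143 mean [ 0.5657 -0.2193  0.012 ]
box [ 0.4927 -0.2234  0.0545] [np.float64(0.053), np.float64(0.054), np.float64(0.055), np.float64(0.056)]
   a leftside yaw -10.358178030159939 rightside -9.520083564203217 farside -10.318393006951226 near -9.591793960282615 len 0.039538924243436205 0.05903956028984317 mean [ 0.4926 -0.2238  0.056 ]
   b leftside yaw -8.437641215230157 rightside -8.803542371350023 farside -11.028771601698551 near -10.174075548377829 len 0.040079615531516004 0.05951652441851616 mean [ 0.4934 -0.223   0.056 ]
fing [ 0.5305 -0.2226  0.0628] [np.float64(0.064), np.float64(0.061), np.float64(0.06), np.float64(0.066)]
   a leftside yaw -16.366389349954044 rightside -16.686304
[... 326 characters left out ...]
5 ]
hole [ 0.5857 -0.24    0.0703] [np.float64(0.071), np.float64(0.07), np.float64(0.071), np.float64(0.07)]
   a leftside yaw -16.31897102098154 rightside -15.379751011872937 farside -11.542599690104353 near -12.513524841667177 len 0.015710727787603223 0.016394490789346954 mean [ 0.5863 -0.2398  0.07  ]
   b leftside yaw -16.59156715222342 rightside -12.484618570678492 farside -11.49716976085152 near -13.756743304805454 len 0.015815587370757576 0.015947442730857676 mean [ 0.5851 -0.2402  0.07  ]
cyl [ 0.5868 -0.2397  0.0677] [np.float64(0.068)]
   a [array([ 0.5872, -0.2399,  0.07  ])]
   b [array([ 0.5863, -0.2391,  0.07  ])]
key_tip [0.5023 0.0523 0.008 ]
key_stand [0.5024 0.0447 0.008 ]
```

Measurements are consistent: fixture yaw is about -9.9°, the socket is at (0.586,-0.240,0.070) and the clamp is turned about 0.11 rad. Next, the key.

Emit:
carry_out(
  claw=[9,9,9,9,9,9,9,9],
  delta_pos=[
    [-0.6,-2,0],
    [-0.6,-3.5,0],
    [-0.6,-3.5,0],
    [-0.6,-3.5,0],
    [-0.6,-3.5,0],
    [-0.6,-2.5,0],
    [-0.6,-1.2,0],
    [0,0,0],
  ],
  angular=[
    [0,0,0],
    [0,0,0],
    [0,0,0],
    [0,0,0],
    [0,0,0],
    [0,0,0],
    [0,0,0],
    [0,0,0],
  ],
)

```text
clock: 5.3
position: [0.4716, 0.0498, 0.2267]
ee_rot: [-3.136, 0.177, 0.001]
force: [-0.1, -0.4, 0.2]
width: 0.983
gripper_force: 0.0
```

Run:
```python
from h import *
st()
L=['key','key_tip','key_stand']
p,o=shoot('wrist',L,'k1.pkl')
print({l:o.get(l) for l in L})
tris(['f2.pkl','k1.pkl'],L)
a=proj(p,[.502,.047,.05]).astype(int);print(a)
x0,y0=max(a[0]-60,0),max(a[1]-60,0)
b=pickle.load(open('f2.pkl','rb'))['frame'][130:215,30:130]
c=p['frame'][y0:y0+120,x0:x0+120];print(x0,y0,c.shape)
z=np.zeros((120,220,3),np.uint8);z[:c.shape[0],:c.shape[1]]=c;z[:85,120:]=b
cv2.imwrite('pics/crop2.png',cv2.resize(z[:,:,::-1],None,fx=3.6,fy=3.6,interpolation=cv2.INTER_CUBIC))
```

```text
t 5.3 p [0.4716 0.0498 0.2267] yaw -0.1129 zax [-0.0003  0.0002 -1.    ] F [-0.1283 -0.373   0.1541] w 9.03 gf 0.0 q7 -1.9552175060345063
{'key': ([0.4904, 0.3565], 0.98), 'key_tip': ([0.4904, 0.3495], 0.58), 'key_stand': ([0.4957, 0.3482], 0.91)}
key [0.501  0.0532 0.0017] [np.float64(0.000920416484057573), np.float64(0.0009204164840574267)] [0.61, 0.98]
key_tip [0.5029 0.0526 0.0075] [np.float64(0.0007073678239671596), np.float64(0.0007073678239672821)] [0.95, 0.58]
key_stand [ 0.5019  0.0497 -0.0013] [np.float64(0.0009919790540686487), np.float64(0.000991979054068514)] [0.81, 0.91]
[256 139]
196 79 (120, 120, 3)
```

View pics/crop2.png

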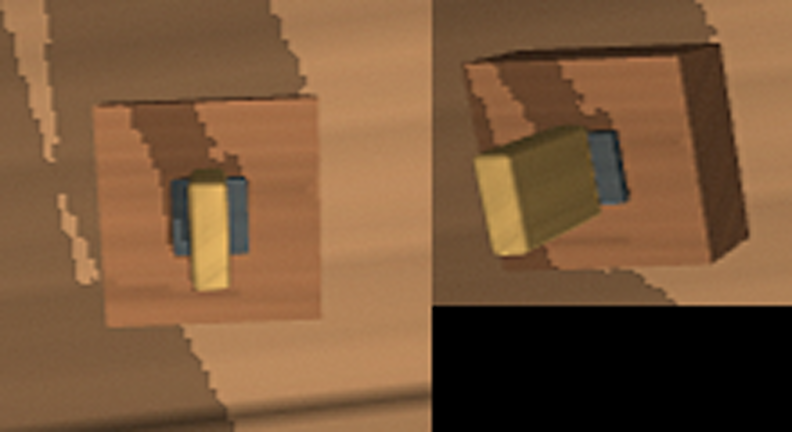

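Run:
```python
from h import *
A=pickle.load(open('k1.pkl','rb'));B=pickle.load(open('f2.pkl','rb'))
P={'stand':[(95,105),(317,96),(320,317),(107,327)],'grip':[(189,183),(227,182),(229,290),(196,293)]}
Q={'stand':[(465,63),(678,57),(710,262),None],'grip':[(477,157),(510,150),(525,252),(492,256)]}
ra=lambda c:ray(A,((c[0]/3.6+196)/512,(c[1]/3.6+79)/384))
rb=lambda c:ray(B,(((c[0]-432)/3.6+30)/512,(c[1]/3.6+130)/384))
Z=dict(stand=.03,grip=.076)
ang=lambda a,b:np.degrees(np.arctan2(*(b-a)[1::-1]))
for k in P:
    ps=[tri([ra(c),rb(d)])[0] for c,d in zip(P[k],Q[k]) if d]
    print(k,np.mean(ps,0),[round(p[2],3) for p in ps], (ps[0]+ps[2])/2)
    pp=[(lambda o,d:(o+d*(Z[k]-o[2])/d[2]))(*ra(c)) for c in P[k]]
    print('  left',ang(pp[3],pp[0]), 'right',ang(pp[2],pp[1]), 'far',ang(pp[1],pp[0])-90,'near', ang(pp[2],pp[3])-90,'len',np.linalg.norm(pp[3]-pp[0]),np.linalg.norm(pp[1]-pp[0]), 'mean',np.mean(pp,0))
go([.5027,.0525,.227],np.radians(-3))
```

```text
stand [0.511  0.0379 0.0294] [np.float64(0.029), np.float64(0.03), np.float64(0.03)] [0.5013 0.0492 0.0294]
  left -4.810145138366581 right -4.395114765345056 far -4.220999754247629 near -3.7311409603341303 len 0.06424583056264004 0.06291041473854228 mean [0.5013 0.0493 0.03  ]
grip [0.5009 0.049  0.075 ] [np.float64(0.073), np.float64(0.074), np.float64(0.076), np.float64(0.077)] [0.5008 0.0493 0.0746]
  left -3.1259015792989993 right -5.257509262541781 far -4.983977548271312 near -1.2129509310256026 len 0.027995904394370833 0.009534239771813368 mean [0.5007 0.049  0.076 ]
t 5.5 p [0.4723 0.0469 0.2267] yaw -0.1179 zax [ 0.     -0.0007 -1.    ] F [0.5212 0.3485 0.8705] w 9.01 gf 0.0 q7 -1.954405197570104
delta cm (current axes) [ 2.9557 -0.9182 -0.0326] turn about tool z -0.06551227557301198
```

Emit:
carry_out(
  claw=[6,6,6,6,6,6,6],
  delta_pos=[
    [1.4,-0.25,1],
    [1.4,-0.3,2],
    [0,0,3.5],
    [0,0,3.5],
    [0,0,2],
    [0,0,0],
    [0,0,0],
  ],
  angular=[
    [0,0,-0.043],
    [0,0,0],
    [0,0,0],
    [0,0,0],
    [0,0,0],
    [0,0,0],
    [0,0,0],
  ],
)

```text
clock: 6.2
position: [0.5007, 0.0506, 0.1071]
ee_rot: [3.139, -0.116, -0.0]
force: [0.6, 0.3, 1.1]
width: 0.653
gripper_force: 0.0
```

Run:
```python
from h import *
go([.501,.049,.040],-.075)
print(arm.observe()['position'])
```

```text
t 6.2 p [0.5007 0.0506 0.1071] yaw -0.0738 zax [-0.0003 -0.0004 -1.    ] F [0.619  0.3175 1.0902] w 6.0 gf 0.0 q7 -1.96178310564623
delta cm (current axes) [0.0438 0.1561 6.7053] turn about tool z 0.001239520227637847
[0.5007 0.0506 0.1071]
```

Emit:
carry_out(
  claw=[6,6,6,6,2,0.5,0,0,0,0],
  delta_pos=[
    [0,0.1,2],
    [0,0,2.5],
    [0,0,2.1],
    [0,0,0],
    [0,0,0],
    [0,0,0],
    [0,0,0],
    [0,0,0],
    [0,0,0],
    [0,0,0],
  ],
  angular=[
    [0,0,0],
    [0,0,0],
    [0,0,0],
    [0,0,0],
    [0,0,0],
    [0,0,0],
    [0,0,0],
    [0,0,0],
    [0,0,0],
    [0,0,0],
  ],
  force=40,
)

```text
clock: 7.2
position: [0.5004, 0.0506, 0.0409]
ee_rot: [-3.14, 0.113, -0.0]
force: [-0.4, -0.5, 0.5]
width: 0.181
gripper_force: 0.0
```

Run:
```python
from h import *
st()
```

```text
t 7.2 p [0.5004 0.0506 0.0409] yaw -0.0723 zax [ 0.0003  0.     -1.    ] F [-0.3596 -0.5363  0.5164] w 1.66 gf 0.0 q7 -1.9948102849128266
```

Still closing; wait, then lift.

Emit:
carry_out(
  claw=[0,0,0,0],
  delta_pos=[
    [0,0,0],
    [0,0,0],
    [0,0,0],
    [0,0,0],
  ],
  angular=[
    [0,0,0],
    [0,0,0],
    [0,0,0],
    [0,0,0],
  ],
)

```text
clock: 7.6
position: [0.5001, 0.0497, 0.0407]
ee_rot: [3.139, -0.115, -0.001]
force: [-0.0, -5.0, 2.4]
width: 0.104
gripper_force: 40.0
```

Run:
```python
from h import *
st()
```

```text
t 7.6 p [0.5001 0.0497 0.0407] yaw -0.073 zax [-0.0005 -0.0009 -1.    ] F [-0.0196 -4.9558  2.4069] w 0.95 gf 39.96743381023407 q7 -1.9948529418826795
```

Emit:
carry_out(
  claw=[0,0,0,0,0,0,0,0,0,0,0,0,0,0,0],
  delta_pos=[
    [0,0,-1],
    [0,0,-2],
    [0,0,-3],
    [0,0,-3],
    [0,0,-2],
    [0.6,1.6,0],
    [1.2,3.2,0],
    [1.2,3.2,0],
    [1.2,3.2,0],
    [1.2,3.2,0],
    [1.2,3.2,0],
    [1.2,3.2,0],
    [1.2,3.2,0],
    [1.2,3.2,0],
    [0.5,1.04,0],
  ],
  angular=[
    [0,0,0],
    [0,0,0],
    [0,0,0],
    [0,0,0],
    [0,0,0],
    [0,0,0],
    [0,0,0],
    [0,0,0],
    [0,0,0],
    [0,0,0],
    [0,0,0],
    [0,0,0],
    [0,0,0],
    [0,0,0],
    [0,0,0],
  ],
)

```text
clock: 9.1
position: [0.5871, -0.2425, 0.1512]
ee_rot: [3.138, -0.119, 0.002]
force: [0.2, 0.1, -1.6]
width: 0.105
gripper_force: 40.0
```

Emit:
carry_out(
  claw=[0,0,0,0,0,0,0,0,0,0,0,0,0],
  delta_pos=[
    [0,0,0],
    [0,0,0],
    [0,0,0],
    [0,0,0],
    [0,0,0],
    [0,0,0],
    [0,0,0],
    [0,0,0],
    [0,0,0],
    [0,0,0],
    [0,0,0],
    [0,0,0],
    [0,0,0],
  ],
  angular=[
    [0,0,-0.08],
    [0,0,-0.128],
    [0,0,-0.128],
    [0,0,-0.128],
    [0,0,-0.128],
    [0,0,-0.128],
    [0,0,-0.128],
    [0,0,-0.128],
    [0,0,-0.128],
    [0,0,-0.128],
    [0,0,-0.126],
    [0,0,0],
    [0,0,0],
  ],
)

```text
clock: 10.4
position: [0.5868, -0.2379, 0.1511]
ee_rot: [-2.517, -1.879, -0.001]
force: [0.5, -0.2, -0.7]
width: 0.108
gripper_force: 40.0
```

Run:
```python
from h import *
go([.5863,-.2398,.115],np.radians(73.6))
L=['key','key_tip','socket']
fs=[]
for n in('wrist','scene','top'):
    p,o=shoot(n,L,'s_'+n+'.pkl');fs.append('s_'+n+'.pkl')
    print(n,{l:(np.round(o[l][0],4),round(o[l][1],2)) for l in L if l in o})
    if n=='wrist':save(p,'w3.png',1.5)
tris(fs,L); tris(fs[1:],L)
```

```text
t 10.4 p [ 0.5868 -0.2379  0.1511] yaw 1.2828 zax [ 0.0005  0.0008 -1.    ] F [ 0.4726 -0.2045 -0.6847] w 0.99 gf 39.985851645469666 q7 -0.21943161808998926
delta cm (current axes) [-0.1963 -0.0006  3.6064] turn about tool z -0.0017568785835657685
wrist {'key': (array([0.4973, 0.5763]), 0.73), 'key_tip': (array([0.4959, 0.5719]), 0.57), 'socket': (array([0.501 , 0.5216]), 0.61)}
scene {'key': (array([0.384 , 0.3638]), 0.44), 'key_tip': (array([0.3891, 0.3604]), 0.46), 'socket': (array([0.3959, 0.3948]), 0.57)}
top {'key': (array([0.4027, 0.425 ]), 0.39), 'socket': (array([0.7438, 0.5297]), 0.68)}
key [0.6368 0.0104 0.3166] [np.float64(0.16663232145010282), np.float64(0.09067765242698955), np.float64(0.1473202718610648)] [0.73, 0.44, 0.39]
key_tip [ 0.5855 -0.2361  0.1168] [np.float64(0.00022916921494603757), np.float64(0.00022916921494600174)] [0.57, 0.46]
socket [ 0.5828 -0.2368  0.0738] [np.float64(0.004348320247935769), np.float64(0.0053481026131770625), np.float64(0.0015750550677772995)] [0.61, 0.57, 0.68]
key [0.6725 0.1329 0.2796] [np.float64(0.06346014987975802), np.float64(0.06346014987975805)] [0.44, 0.39]
socket [ 0.5806 -0.2361  0.0744] [np.float64(0.003242941794042206), np.float64(0.0032429417940424477)] [0.57, 0.68]
```

View pics/w3.png

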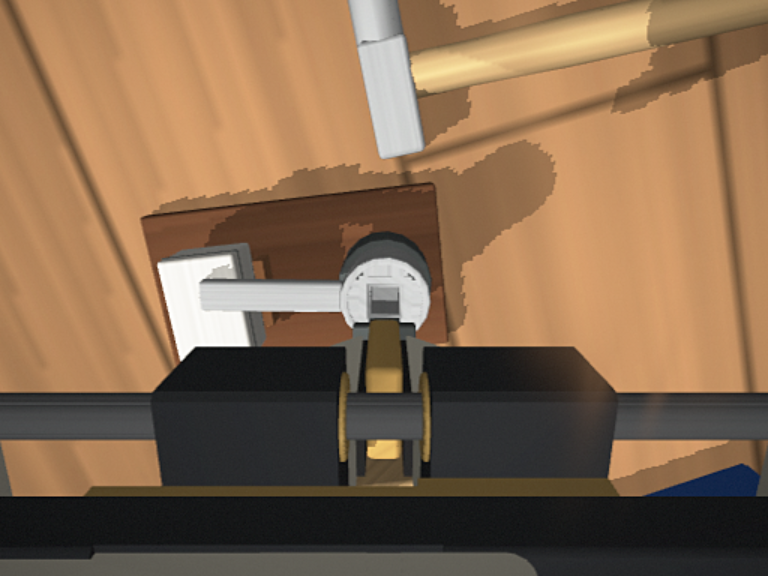

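The key and socket line up laterally at column ~385, and the finger is parallel to the tool's y axis. I'll descend to just above the mouth.

Emit:
carry_out(
  claw=[0,0,0,0,0,0],
  delta_pos=[
    [-0.25,0,1],
    [0,0,1.5],
    [0,0,1],
    [0,0,0.5],
    [0,0,0],
    [0,0,0],
  ],
  angular=[
    [0,0,0],
    [0,0,0],
    [0,0,0],
    [0,0,0],
    [0,0,0],
    [0,0,0],
  ],
)

```text
clock: 11.6
position: [0.5861, -0.2411, 0.1107]
ee_rot: [-2.514, -1.884, -0.0]
force: [-1.2, 0.1, -1.4]
width: 0.1
gripper_force: 40.0
```

Run:
```python
from h import *
go([.5863,-.2404,.1022],np.radians(73.6))
p,o=shoot('wrist',['key_tip','socket'],'s2.pkl')
for l in ('key_tip','socket'):
    if l in o: print(l,o[l], *[ (lambda a,d:a+d*(z-a[2])/d[2])(*ray(p,o[l][0])) for z in (.07,.077)])
print(arm.observe()['position'])
```

```text
t 11.6 p [ 0.5861 -0.2411  0.1107] yaw 1.2859 zax [ 0.      0.0001 -1.    ] F [-1.1829  0.1302 -1.3744] w 0.92 gf 39.98601257801056 q7 -0.23277175561822544
delta cm (current axes) [0.0723 0.0021 0.8506] turn about tool z 0.001367110138788874
key_tip ([0.4904, 0.5677], 0.58) [ 0.5828 -0.2402  0.07  ] [ 0.5836 -0.2377  0.077 ]
socket ([0.5029, 0.5602], 0.67) [ 0.5872 -0.2395  0.07  ] [ 0.5878 -0.2371  0.077 ]
[ 0.5863 -0.2413  0.1113]
```

Emit:
carry_out(
  claw=[0,0,0,0,0,0,0],
  delta_pos=[
    [0.05,0,0.5],
    [0,0,0.4],
    [0,0,0.3],
    [0,0,0.3],
    [0,0,0.3],
    [0,0,0],
    [0,0,0],
  ],
  angular=[
    [0,0,0],
    [0,0,0],
    [0,0,0],
    [0,0,0],
    [0,0,0],
    [0,0,0],
    [0,0,0],
  ],
)

```text
clock: 12.45
position: [0.586, -0.2407, 0.0927]
ee_rot: [-2.514, -1.883, 0.0]
force: [0.4, -0.0, -1.3]
width: 0.107
gripper_force: 40.0
```

Run:
```python
from h import *
st()
```

```text
t 12.45 p [ 0.586  -0.2407  0.0927] yaw 1.2857 zax [-0.0001  0.     -1.    ] F [ 0.4244 -0.0021 -1.3303] w 0.98 gf 39.9859356880188 q7 -0.2434433523498649
```

The shank is about 10 mm in with no force, so I'll go on to the collar.

Emit:
carry_out(
  claw=[0,0,0,0,0,0],
  delta_pos=[
    [0,0,0.4],
    [0,0,0.4],
    [0,0,0.3],
    [0,0,0.15],
    [0,0,0],
    [0,0,0],
  ],
  angular=[
    [0,0,0],
    [0,0,0],
    [0,0,0],
    [0,0,0],
    [0,0,0],
    [0,0,0],
  ],
)

```text
clock: 13.05
position: [0.5858, -0.2407, 0.0807]
ee_rot: [-2.515, -1.883, 0.001]
force: [-2.1, 0.5, 5.8]
width: 0.107
gripper_force: 40.0
```

Run:
```python
from h import *
st()
```

```text
t 13.05 p [ 0.5858 -0.2407  0.0807] yaw 1.2857 zax [-0.0003 -0.0002 -1.    ] F [-2.1442  0.4567  5.7935] w 0.98 gf 39.99491751194 q7 -0.25049274238260094
```

Emit:
carry_out(
  claw=[0,0,0,0,0,0,0,0,0,0,0,0,0],
  delta_pos=[
    [0,0,0],
    [0,0,0],
    [0,0,0],
    [0,0,0],
    [0,0,0],
    [0,0,0],
    [0,0,0],
    [0,0,0],
    [0,0,0],
    [0,0,0],
    [0,0,0],
    [0,0,0],
    [0,0,0],
  ],
  angular=[
    [0,0,0.08],
    [0,0,0.12],
    [0,0,0.12],
    [0,0,0.12],
    [0,0,0.12],
    [0,0,0.12],
    [0,0,0.12],
    [0,0,0.12],
    [0,0,0.12],
    [0,0,0.12],
    [0,0,0.12],
    [0,0,0.1],
    [0,0,0],
  ],
)

```text
clock: 14.35
position: [0.5855, -0.2401, 0.0807]
ee_rot: [-3.138, 0.153, 0.002]
force: [-4.1, 1.8, 8.4]
width: 0.108
gripper_force: 40.0
```

Run:
```python
from h import *
s,M=st();print(s['ft_torque'])
p=arm.get_image('wrist');save(p,'w4.png',1.5)
```

```text
t 14.35 p [ 0.5855 -0.2401  0.0807] yaw -0.0974 zax [-0.0011  0.0003 -1.    ] F [-4.0679  1.8274  8.371 ] w 0.99 gf 39.99457776546478 q7 -1.405295532730873
[0.4739 1.0333 0.0442]
```

View pics/w4.png

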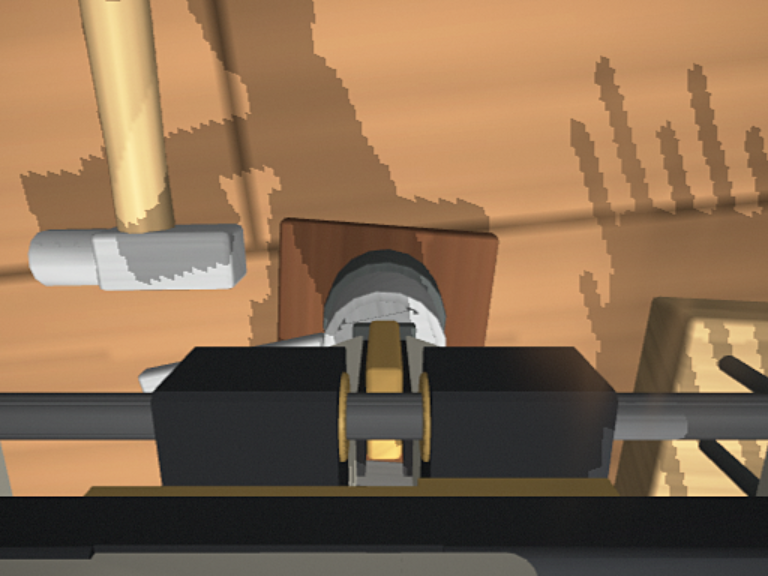

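The finger now points left (+y) with its tip at (145,375), clear of the box. I'll turn slightly further, release and rise.

Emit:
carry_out(
  claw=[0,0,0,2,3,4,4,4,4,4,4,4],
  delta_pos=[
    [0,0,0],
    [0,0,0],
    [0,0,0],
    [0,0,0],
    [0,0,0],
    [0,0,0],
    [0,0,0],
    [0,0,-1],
    [0,0,-2.5],
    [0,0,-3.5],
    [0,0,-2],
    [0,0,0],
  ],
  angular=[
    [0,0,0.05],
    [0,0,0.05],
    [0,0,0],
    [0,0,0],
    [0,0,0],
    [0,0,0],
    [0,0,0],
    [0,0,0],
    [0,0,0],
    [0,0,0],
    [0,0,0],
    [0,0,0],
  ],
)

```text
clock: 15.6
position: [0.5882, -0.2415, 0.1746]
ee_rot: [3.125, -0.305, 0.01]
force: [0.3, 0.6, -0.1]
width: 0.433
gripper_force: 0.0
```

Run:
```python
from h import *
go([.493,-.2235,.17],-.173)
```

```text
t 15.6 p [ 0.5882 -0.2415  0.1746] yaw -0.1944 zax [ 0.0063 -0.0021 -1.    ] F [ 0.2908  0.6486 -0.0642] w 3.97 gf 0.0 q7 -1.4776854360239426
delta cm (current axes) [-9.6866  0.0723  0.3924] turn about tool z -0.021380277772474088
```

Emit:
carry_out(
  claw=[9,9,9,9,9,9],
  delta_pos=[
    [-2.5,0,0],
    [-3.5,0,0],
    [-2.5,0.07,0],
    [-1.2,0,0],
    [0,0,0],
    [0,0,0],
  ],
  angular=[
    [0,0,-0.022],
    [0,0,0],
    [0,0,0],
    [0,0,0],
    [0,0,0],
    [0,0,0],
  ],
)

```text
clock: 16.2
position: [0.4916, -0.2243, 0.1705]
ee_rot: [3.13, -0.27, 0.002]
force: [0.9, 0.2, 0.3]
width: 0.91
gripper_force: 0.0
```

Run:
```python
from h import *
go([.493,-.2235,.022],-.173)
p=arm.get_image('wrist');save(p,'w5.png',1.5)
for l in('socket','silver_box','key'):
    q=arm.place_of(l,p);print(l,q[:1])
```

```text
t 16.2 p [ 0.4916 -0.2243  0.1705] yaw -0.1721 zax [ 0.0012 -0.0002 -1.    ] F [0.917  0.2373 0.2584] w 8.35 gf 0.0 q7 -1.436212593166263
delta cm (current axes) [ 0.1055 -0.1074 14.8496] turn about tool z 0.0009250691126485577
socket []
silver_box [{'centre': [0.4955, 0.456], 'conf': 0.58}]
key [{'centre': [0.4953, 0.1641], 'conf': 0.55}]
```

View pics/w5.png

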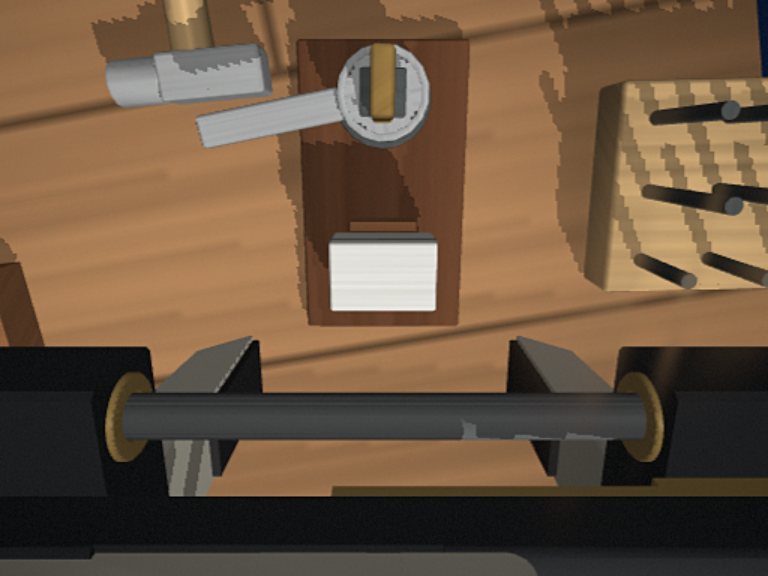

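The key stands in the socket at (382,90), the finger points left (200,130) and the box at (383,272) is free. Descending onto the box.

Emit:
carry_out(
  claw=[9.1,9.1,9.1,9.1,9.1,9.1,9.1],
  delta_pos=[
    [0.1,-0.1,2],
    [0,0,3],
    [0,0,3],
    [0,0,2],
    [0,0,1],
    [0,0,0],
    [0,0,0],
  ],
  angular=[
    [0,0,0],
    [0,0,0],
    [0,0,0],
    [0,0,0],
    [0,0,0],
    [0,0,0],
    [0,0,0],
  ],
)

```text
clock: 17.1
position: [0.4923, -0.2236, 0.0608]
ee_rot: [3.13, -0.27, 0.001]
force: [0.3, 0.2, 0.1]
width: 0.991
gripper_force: 0.0
```

Run:
```python
from h import *
go([.493,-.2235,.022],-.173)
```

```text
t 17.1 p [ 0.4923 -0.2236  0.0608] yaw -0.1722 zax [ 0.0007 -0.0003 -1.    ] F [0.2689 0.1624 0.1139] w 9.09 gf 0.0 q7 -1.452796222081331
delta cm (current axes) [ 0.0614 -0.0222  3.8796] turn about tool z 0.0007866230519355533
```

Emit:
carry_out(
  claw=[9.1,9.1,9.1,9.1,7,5,5,5,5,5,5,5,5],
  delta_pos=[
    [0,0,1.5],
    [0,0,1.5],
    [0,0,0.8],
    [0,0,0],
    [0,0,0],
    [0,0,0],
    [0,0,0],
    [0,0,0],
    [0,0,0],
    [0,0,0],
    [0,0,0],
    [0,0,0],
    [0,0,0],
  ],
  angular=[
    [0,0,0],
    [0,0,0],
    [0,0,0],
    [0,0,0],
    [0,0,0],
    [0,0,0],
    [0,0,0],
    [0,0,0],
    [0,0,0],
    [0,0,0],
    [0,0,0],
    [0,0,0],
    [0,0,0],
  ],
  force=40,
)

```text
clock: 18.4
position: [0.4918, -0.2235, 0.0226]
ee_rot: [3.13, -0.27, 0.001]
force: [-0.4, 0.6, 5.0]
width: 0.649
gripper_force: 40.0
```

Run:
```python
from h import *
st()
```

```text
t 18.4 p [ 0.4918 -0.2235  0.0226] yaw -0.1723 zax [ 0.0004 -0.0002 -1.    ] F [-0.438   0.5722  4.987 ] w 5.95 gf 40.00030338764191 q7 -1.458628176749043
```

Emit:
carry_out(
  claw=[5,5,5,5,5,5,5,5,5,5,5,5],
  delta_pos=[
    [0,0,-0.5],
    [0,0,-1],
    [0,0,-2],
    [0,0,-3],
    [0,0,-4],
    [0,0,-4],
    [0,0,-4],
    [0,0,-4],
    [0,0,-4],
    [0,0,-4],
    [0,0,-2.5],
    [0,0,0],
  ],
  angular=[
    [0,0,0],
    [0,0,0],
    [0,0,0],
    [0,0,0],
    [0,0,0],
    [0,0,0],
    [0,0,0],
    [0,0,0],
    [0,0,0],
    [0,0,0],
    [0,0,0],
    [0,0,0],
  ],
)

```text
clock: 19.6
position: [0.4928, -0.2238, 0.3567]
ee_rot: [3.128, -0.27, 0.011]
force: [-0.8, 0.3, -2.8]
width: 0.65
gripper_force: 40.0
```

Emit:
carry_out(
  claw=[5,5,5,5,5,5,5,5,5,5,5,5,5,5,5,5,5,5,5,5],
  delta_pos=[
    [-0.5,-1.7,0],
    [-1,-3.3,0],
    [-1,-3.3,0],
    [-1,-3.3,0],
    [-1,-3.3,0],
    [-1,-3.3,0],
    [-1,-3.3,0],
    [-1,-3.3,0],
    [-1,-3.3,0],
    [-1,-3.3,0],
    [-1,-3.3,0],
    [-1,-3.3,0],
    [-1,-3.3,0],
    [-0.5,-1.7,0],
    [0,0,0],
    [0,0,0],
    [0,0,0],
    [0,0,0],
    [0,0,0],
    [0,0,0],
  ],
  angular=[
    [0,0,0],
    [0,0,0],
    [0,0,0],
    [0,0,0],
    [0,0,0],
    [0,0,0],
    [0,0,0],
    [0,0,0],
    [0,0,0],
    [0,0,0],
    [0,0,0],
    [0,0,0],
    [0,0,0],
    [0,0,0],
    [0,0,-0.12],
    [0,0,-0.12],
    [0,0,-0.12],
    [0,0,-0.12],
    [0,0,0],
    [0,0,0],
  ],
)

```text
clock: 21.6
position: [0.4369, 0.2221, 0.3516]
ee_rot: [3.105, 0.476, -0.002]
force: [0.2, 0.5, -2.4]
width: 0.652
gripper_force: 40.0
```

Run:
```python
from h import *
go([.46,.36,.36],.31)
L=['lens','camera_stand']
p,o=shoot('wrist',L,'c1.pkl');save(p,'c1.png')
print({l:o.get(l) for l in L})
```

```text
t 21.6 p [0.4369 0.2221 0.3516] yaw 0.304 zax [-0.0011 -0.0007 -1.    ] F [ 0.1815  0.4987 -2.3873] w 5.98 gf 39.99871551990509 q7 -1.9251687940424154
delta cm (current axes) [  6.3353 -12.4648  -0.8515] turn about tool z -0.005984396475337661
{'lens': ([0.3211, 0.2055], 0.94), 'camera_stand': ([0.4031, 0.1174], 0.88)}
```

Emit:
carry_out(
  claw=[5,5,5,5,5,5],
  delta_pos=[
    [1.2,-2.5,-0.5],
    [1.7,-3.3,-0.4],
    [1.7,-3.3,0],
    [1.4,-2.6,0],
    [0.3,-0.8,0],
    [0,0,0],
  ],
  angular=[
    [0,0,0],
    [0,0,0],
    [0,0,0],
    [0,0,0],
    [0,0,0],
    [0,0,0],
  ],
)

```text
clock: 22.35
position: [0.4588, 0.3619, 0.3606]
ee_rot: [-3.104, -0.483, 0.002]
force: [-0.1, -1.5, -1.7]
width: 0.652
gripper_force: 40.0
```

Run:
```python
from h import *
st()
L=['lens','camera_stand']
p,o=shoot('wrist',L,'c2.pkl')
print({l:o.get(l) for l in L})
for l in('scene','top'): shoot(l,L,'c_'+l+'.pkl')
tris(['c1.pkl','c2.pkl'],L);tris(['c1.pkl','c2.pkl','c_scene.pkl','c_top.pkl'],L)
a=cv2.imread('pics/c1.png');z=np.hstack([a[:300],p['frame'][:300,:,::-1]])
cv2.imwrite('pics/cc.png',cv2.resize(a[:210,40:340],None,fx=2,fy=2,interpolation=cv2.INTER_CUBIC))
b=p['frame'][:,:,::-1];x=cv2.resize(np.vstack([a[:180],b[:210]]),None,fx=1.5,fy=1.5,interpolation=cv2.INTER_CUBIC)
cv2.imwrite('pics/cc.png',x)
```

```text
t 22.35 p [0.4588 0.3619 0.3606] yaw 0.3089 zax [-0.0013 -0.0001 -1.    ] F [-0.0827 -1.5432 -1.6715] w 5.99 gf 39.998981952667236 q7 -2.1683204630468786
{'lens': ([0.5836, 0.3729], 0.57), 'camera_stand': ([0.5842, 0.2448], 0.64)}
lens [0.4961 0.3302 0.1793] [np.float64(0.001188662304755992), np.float64(0.001188662304755956)] [0.94, 0.57]
camera_stand [0.5488 0.3276 0.0214] [np.float64(9.061078590754308e-05), np.float64(9.061078590733983e-05)] [0.88, 0.64]
lens [0.4968 0.3303 0.1798] [np.float64(0.0018489604543627063), np.float64(0.0005538370762040732), np.float64(0.0034829072098678826), np.float64(0.002869412450173266)] [0.94, 0.57, 0.87, 0.92]
camera_stand [0.5483 0.3291 0.0031] [np.float64(0.002507544402840601), np.float64(0.0038864763798295045), np.float64(0.0014697993494302997), np.float64(0.004823445991807647)] [0.88, 0.64, 0.96, 0.56]
```

View pics/cc.png

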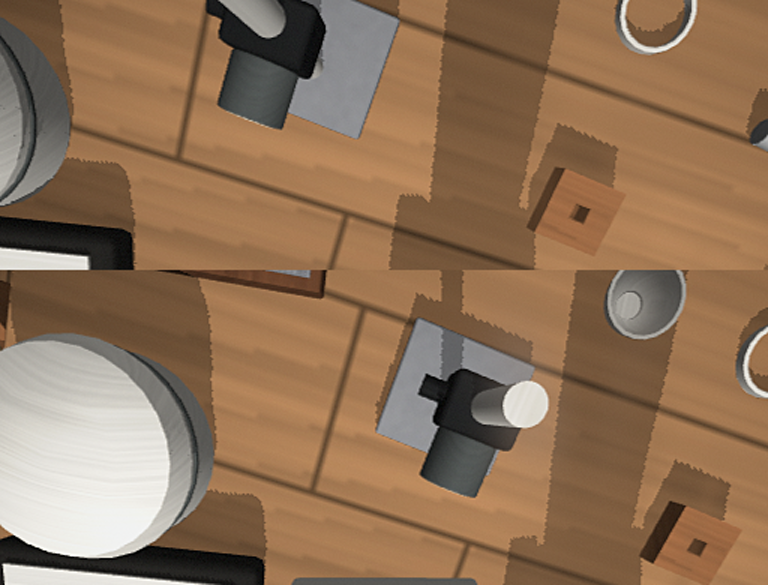

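Run:
```python
from h import *
A=pickle.load(open('c1.pkl','rb'));B=pickle.load(open('c2.pkl','rb'))
fa=lambda c:ray(A,(c[0]/1.5/512,c[1]/1.5/384));fb=lambda c:ray(B,(c[0]/1.5/512,(c[1]-270)/1.5/384))
pl=lambda r,z:(lambda o,d:o+d*(z-o[2])/d[2])(*r)
ang=lambda a,b:np.degrees(np.arctan2(*(b-a)[1::-1]))
b=[pl(fb(c),.018) for c in((415,319),(533,368),(377,432))]
print('foot B',b,ang(b[0],b[2]),np.linalg.norm(b[0]-b[2]),ang(b[0],b[1])+90,np.linalg.norm(b[0]-b[1]))
a=[pl(fa(c),.018) for c in((398,18),(360,138),(287,117))]
print('foot A',a,ang(a[0],a[1]),np.linalg.norm(a[0]-a[1]),ang(a[2],a[1])+90)
for f,e in((fa,[((232,50),(219,103)),((298,78),(283,127))]),(fb,[((436,430),(421,472)),((492,450),(475,496))])):
    n=[np.cross(f(x)[1],f(y)[1]) for x,y in e];d=np.cross(*n);d/=np.linalg.norm(d);print('barrel',d,ang(0*d,d))
    n=[v/np.linalg.norm(v) for v in n]; 
    print('edges at z=.18:',[ [pl(f(x),.18),pl(f(y),.18)] for x,y in e])
```

```text
foot B [array([0.6154, 0.3833, 0.018 ]), array([0.6091, 0.2655, 0.018 ]), array([0.5099, 0.3862, 0.018 ])] 178.42598132966899 0.10553798170052132 -3.0691788466939727 0.11798777501770362
foot A [array([0.6112, 0.2647, 0.018 ]), array([0.5044, 0.2675, 0.018 ]), array([0.5021, 0.337 , 0.018 ])] 178.5126567473644 0.10687853376962232 1.9200506838296292
barrel [-0.9787  0.0878 -0.1853] 174.87384634226828
edges at z=.18: [[array([0.5303, 0.3475, 0.18  ]), array([0.4987, 0.3484, 0.18  ])], [array([0.527 , 0.3059, 0.18  ]), array([0.4968, 0.3075, 0.18  ])]]
barrel [-0.9865  0.0354  0.16  ] 177.94400087358844
edges at z=.18: [[array([0.5284, 0.3497, 0.18  ]), array([0.4999, 0.3502, 0.18  ])], [array([0.5276, 0.3105, 0.18  ]), array([0.4958, 0.3105, 0.18  ])]]
```

The foot's edges give a lens direction of about 178.2°. The lens centre is about (0.497, 0.329, 0.179). In the lower view, the barrel front is at (450,485). Moving to the presenting pose from above.

Emit:
carry_out(
  claw=[5,5,5,5,5],
  delta_pos=[
    [-1.5,0.1,0],
    [-3,0.1,0],
    [-2.6,0.1,0],
    [-1.5,0,0],
    [0,0,0],
  ],
  angular=[
    [0,0,0],
    [0,0,0],
    [0,0,0],
    [0,0,0],
    [0,0,0],
  ],
)

```text
clock: 23.3
position: [0.377, 0.3316, 0.362]
ee_rot: [3.104, 0.483, 0.002]
force: [-0.5, 0.4, -1.5]
width: 0.652
gripper_force: 40.0
```

Emit:
carry_out(
  claw=[5,5,5,5,5,5,5,5,5,5,5,5,5,5,5,5,5,5,5,5],
  delta_pos=[
    [0,0,0],
    [0,0,0],
    [0,0,0],
    [0,0,0],
    [0,0,0],
    [0,0,0],
    [0,0,0],
    [0,0,0],
    [0,0,0],
    [0,0,0],
    [0,0,0],
    [0,0,0],
    [0,0,0],
    [0,0,0],
    [0,0,0],
    [0,0,0],
    [0,0,0],
    [0,0,0],
    [0,0,0],
    [0,0,0],
  ],
  angular=[
    [0,0,-0.07],
    [0,0,-0.14],
    [0,0,-0.14],
    [0,0,-0.14],
    [0,0,-0.14],
    [0,0,-0.14],
    [0,0,-0.14],
    [0,0,-0.14],
    [0,0,-0.14],
    [0,0,-0.14],
    [0,0,-0.14],
    [0,0,-0.14],
    [0,0,-0.14],
    [0,0,-0.14],
    [0,0,-0.14],
    [0,0,-0.14],
    [0,0,-0.14],
    [0,0,-0.14],
    [0,0,-0.14],
    [0,0,-0.14],
  ],
)

```text
clock: 25.3
position: [0.3798, 0.3318, 0.3612]
ee_rot: [0.156, 3.138, 0.001]
force: [-0.5, 0.2, -2.2]
width: 0.651
gripper_force: 40.0
```

Run:
```python
from h import *
go([.3778,.3328,.1626],3.110)
```

```text
t 25.3 p [0.3798 0.3318 0.3612] yaw 3.0421 zax [ 0.0001  0.0007 -1.    ] F [-0.5332  0.2102 -2.159 ] w 5.98 gf 39.9938178062439 q7 0.41406570917621394
delta cm (current axes) [ 0.207   0.0666 19.8586] turn about tool z -0.06793444100855561
```

Emit:
carry_out(
  claw=[5,5,5,5,5,5,5,5,5,5,5,5],
  delta_pos=[
    [0,0,0],
    [0.2,0.07,1.5],
    [0,0,3],
    [0,0,3],
    [0,0,3],
    [0,0,3],
    [0,0,3],
    [0,0,2],
    [0,0,1.3],
    [0,0,0],
    [0,0,0],
    [0,0,0],
  ],
  angular=[
    [0,0,-0.068],
    [0,0,0],
    [0,0,0],
    [0,0,0],
    [0,0,0],
    [0,0,0],
    [0,0,0],
    [0,0,0],
    [0,0,0],
    [0,0,0],
    [0,0,0],
    [0,0,0],
  ],
)

```text
clock: 26.5
position: [0.3771, 0.3333, 0.1643]
ee_rot: [0.057, 3.14, 0.002]
force: [0.0, 1.3, -2.7]
width: 0.651
gripper_force: 40.0
```

Run:
```python
from h import *
go([.3778,.3328,.1626],3.110)
L=['lens','chased_face','silver_box','key','socket','camera_stand']
fs=[]
for n in('scene','top'):
    p,o=shoot(n,L,'e_'+n+'.pkl');fs.append('e_'+n+'.pkl')
    print(n,{l:(np.round(o[l][0],4),round(o[l][1],2)) for l in L if l in o})
    if n=='scene': x=p['frame'][40:340,90:450,::-1]; cv2.imwrite('pics/e1.png',cv2.resize(x,None,fx=2,fy=2,interpolation=cv2.INTER_CUBIC)); print(proj(p,[.397,.3321,.179]),proj(p,[.497,.329,.179]))
    else:  cv2.imwrite('pics/e2.png',p['frame'][:,:,::-1]); print(proj(p,[.397,.3321,.179]),proj(p,[.497,.329,.179]))
tris(fs,L)
st()
```

```text
t 26.5 p [0.3771 0.3333 0.1643] yaw 3.1055 zax [ 0.0014  0.0014 -1.    ] F [ 0.0472  1.2628 -2.7492] w 5.97 gf 39.9988728761673 q7 0.28912008035848863
delta cm (current axes) [-0.0753 -0.0501  0.173 ] turn about tool z -0.0044925849701700216
scene {'lens': (array([0.7262, 0.574 ]), 0.62), 'chased_face': (array([0.8055, 0.5292]), 0.81), 'silver_box': (array([0.8162, 0.544 ]), 0.85), 'key': (array([0.3891, 0.419 ]), 0.7), 'socket': (array([0.392, 0.394]), 0.79), 'camera_stand': (array([0.6512, 0.7742]), 0.55)}
[411.9288 203.7479] [372.9598 219.1043]
top {'lens': (array([0.2398, 0.5964]), 0.88), 'key': (array([0.7475, 0.5357]), 0.7), 'socket': (array([0.7369, 0.5294]), 0.71), 'camera_stand': (array([0.2955, 0.5625]), 0.92)}
[121.9251 277.2527] [127.8506 228.212 ]
lens [0.4984 0.3347 0.1804] [np.float64(0.005302865965545388), np.float64(0.005302865965545269)] [0.62, 0.88]
key [ 0.5836 -0.2565  0.0335] [np.float64(0.0014487247699485855), np.float64(0.0014487247699482974)] [0.7, 0.7]
socket [ 0.5843 -0.2296  0.0775] [np.float64(0.0017755291214102001), np.float64(0.0017755291214101138)] [0.79, 0.71]
camera_stand [0.5493 0.3292 0.0014] [np.float64(0.004836098005127802), np.float64(0.00483609800512771)] [0.55, 0.92]
t 27.2 p [0.3764 0.3325 0.1632] yaw 3.1057 zax [-0.0001 -0.0001 -1.    ] F [-0.7899  0.1189 -1.9273] w 5.97 gf 39.99891400337219 q7 0.2887081744328422
```

View pics/e1.png

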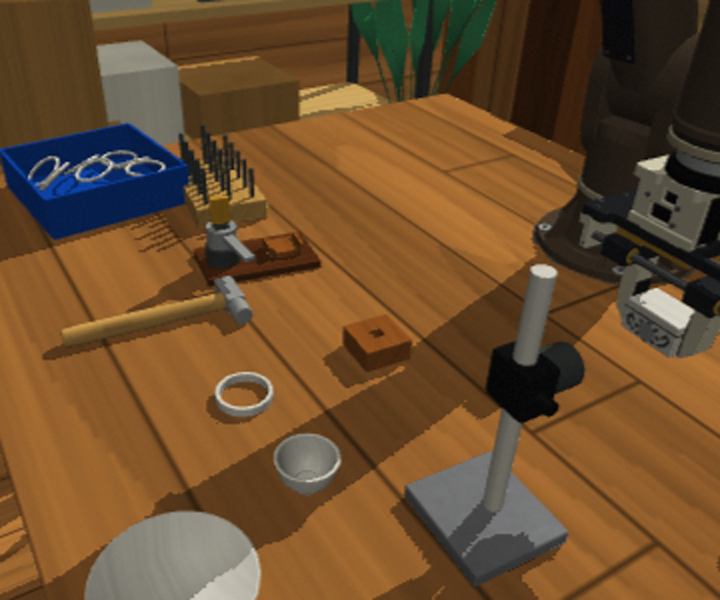

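The chased side faces the lens, with the box at (665,315) and the lens at (565,370), and the key is still in its socket. Small final trim.

Emit:
carry_out(
  claw=[5,5,5,5,5,5,5,5],
  delta_pos=[
    [-0.1,0,0.05],
    [0,0,0],
    [0,0,0],
    [0,0,0],
    [0,0,0],
    [0,0,0],
    [0,0,0],
    [0,0,0],
  ],
  angular=[
    [0,0,-0.004],
    [0,0,0],
    [0,0,0],
    [0,0,0],
    [0,0,0],
    [0,0,0],
    [0,0,0],
    [0,0,0],
  ],
)

```text
clock: 28.0
position: [0.3774, 0.3325, 0.1627]
ee_rot: [0.05, 3.141, 0.0]
force: [0.0, 0.4, -1.7]
width: 0.65
gripper_force: 40.0
```

Run:
```python
from h import *
s,M=st();print(s['dq'])
if abs(s['position'][0]-.3778)<.003 and s['gripper_force']>30: print(arm.sign_off())
```

```text
t 28.0 p [0.3774 0.3325 0.1627] yaw 3.1097 zax [ 0.  0. -1.] F [ 0.0127  0.4296 -1.6693] w 5.97 gf 39.99885320663452 q7 0.29275417607048293
[-0.0007  0.0002  0.0019 -0.0006  0.0003  0.0004 -0.0001]
the job is handed in; nothing more can be done
None
```

I turned the clamp off with the key, left the key in its socket, and handed the job in at 28 s with the box held still, chased side facing the lens; by my measurements it is 100 mm away and centred to within a few mm, but no verdict came back.

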